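Set out a lead-making bench

ROBOT

A 7-joint arm with a two-finger parallel gripper is mounted at the origin on the work surface; the furniture and walls round the work are solid. World frame = base frame: x ahead of the robot, y to its left, z up, the work surface at z = 0. Lengths are in m, angles in rad, forces in N, time in s.
With the tool pointing down it reaches from about 0.425 to 0.925 m from the base axis. Payload 6.8 kg.
Tool frame: the origin (TCP) lies at the very end of the fingers, on their centre line; the grasp point (between the pads) lies 19 mm behind it; z points along the fingers, y is the line along which they close (so a half turn about z gives the same grasp; the last joint's range is limited). The gripper opens to 85 mm and grips with 20 to 120 N. Pads are 22 mm wide; open, the fingers measure 114 mm over their backs; the gripper's body (76 mm by 85 mm) begins 54 mm behind the grasp point. The pads swing forward as they close: fully open they stand 13 mm farther back than shut.
Start: joints at [1.085, 0.477, 0.022, 1.555, -0.011, 1.109, -0.083], TCP at [0.249, -0.627, 0.231] pointing down, gripper open.
Joint ranges: [-2.96, 2.96], [-0.34, 2.1], [-1.41, 1.46], [0.24, 2.44], [-1.37, 4.51], [0.17, 1.92], [-2.96, 2.96]. Speed limits (rad/s): [2.39, 2.39, 3.14, 3.14, 3.14, 3.14, 3.14].

INTERFACE

Orientations are given as a unit quaternion [w, x, y, z].
In Python, from station import bot gives the robot as it stands. The module is installed in compiled form; this text tells all that it offers.
- The arm moves only by the shell command python3 -m jog 'ROWS' [OPENING] [FORCE]. ROWS is JSON, a list of rows, each a list of 4 numbers: the shift along the tool's x, y, z in cm, then the turn about the tool's z in rad. In form: [[x, y, z, spin], ...]. A call has 1 to 20 rows; each row is the pose to reach, as a shift and turn from the pose commanded when the call began, along the tool's axes at that moment; what a row does not reach only later rows make up. A row lasts 1/12 s, in which the tool goes at most 41.7 mm and 7.16 degrees, less where a joint would pass 70% of its speed; a pose out of reach is approached as far as the arm can. A call with a gripper value outside its range is refused whole. OPENING is the closure, from -1 (fully open) to 1 (shut), set as the call begins (- or left out, the last holds). The fingers move at their own pace and stop on an object; FORCE is the grip in N (left out, the last holds). Time passes only in rows, so rows that repeat a pose let the fingers close. It gives the time, the measured TCP pose, the force, the opening and the grip force at its end, in the units of the state.
- bot.get_obs(): the state, without advancing time (a new reading comes with each control period).
- bot.read_camera(name): name is "scene" or "top"; returns a dict with "pixels" (384x512x3 uint8, red, green, blue), "depth" (384x512 float32, m along the optical axis (not along the pixel's ray), 0 where there is no reading), "fovy" (degrees; the focal length in pixels is half the picture's height over the tangent of half this angle, whatever the lens; pixels are square), "cx", "cy" (the principal point, pixels), "pose" (4x4, takes a point from camera to world coordinates). Camera axes: x right, y down, z forward; pixel columns grow to the right and rows downward; lengths in m; the calibration is good to about 2 mm. A picture is of the moment at which its call begins.
- bot.hand_in(): hands the job in; it is judged then, once.
The state is a dict: "t": time; "q": joint angles; "joint_vel": joint speeds; "joint_torque": joint torques, N m; "eef_pos": TCP position; "tool_rot": TCP orientation; "contact_force": force on the tool from outside, world axes, zero at the start; "torque": the same for the moment, N m; "gripper_width": opening from 0.0 (shut) to 1.0 (fully open); "grasp_force": force on a finger pad.
Only numpy, scipy, OpenCV 4.12 (cv2) and the standard library are available. Lean on these libraries where they do the work, as an engineer would, in place of code of your own. Each camera call takes 0.05 s, during which the arm holds its last target. There are 200 camera calls.

TASK

Set out the bench for making leads: stack the black tape roll centrally on the beige tape roll, stand the solder reel in the middle of the cork pad next to the tape rolls, stand the washer jar in the middle of the cork pad next to the multimeter, and lay the short black speaker plug in the middle of the cork pad between those two. Leave the beige roll, the multimeter and the screwdriver where they are.

Things in the scene. Friction and masses are not known exactly. Their poses are not given: they have to be found in the camera images.
- reel: solder reel standing upright: silver wire between blue flanges, 54 mm diameter, 42 mm tall, 0.28 kg; flanges 3 mm thick, waist 44 mm diameter; origin at the centre of its underside, z up its axis. It can be gripped across both flanges
- jar: closed screw-top jar of washers standing upright: cream pot with a blue lid, 52 mm diameter, 58 mm tall, 0.09 kg; the lid is the top 14 mm; origin at the centre of its underside, z up its axis
- black_roll: roll of black tape lying flat, 64 mm diameter, 19 mm tall, 0.06 kg; origin at the centre of its underside, z up its axis; grip across its whole diameter (its hole cannot be entered)
- plug: short black speaker plug lying on its side, 47 mm long along its own x, 24 mm wide along its own y (fingers meet it at about 18 mm), 26 mm tall; origin at the centre of its underside; it may lie at any angle on its pad
- beige_roll: larger roll of beige tape lying flat at one end of the row of pads (the left or the right, it varies), 84 mm diameter, 24 mm tall, loose; origin at the centre of its underside, z up its axis; its top is solid enough to stack on
- meter: yellow and black pocket multimeter lying face up at the other end of the row of pads, 142 mm along its own x, 70 mm along y, 42 mm tall, loose; origin at the centre of its underside
- pad_left: cork square 84 x 84 mm, 4 mm thick, fixed to the bench; origin at the centre of its underside (its top is 4 mm above), x and y along its sides. The left one of a row of three, seen from the robot; one of the landmarks (beige roll or multimeter) lies beyond it, about 140 mm centre to centre
- pad_middle: cork square 84 x 84 mm, 4 mm thick, fixed to the bench; origin at the centre of its underside (its top is 4 mm above), x and y along its sides. The middle one of the row of three; its own y axis points along the row towards pad_left; neighbouring pads are 130 mm apart, centre to centre
- pad_right: cork square 84 x 84 mm, 4 mm thick, fixed to the bench; origin at the centre of its underside (its top is 4 mm above), x and y along its sides. The right one of the row of three, seen from the robot; the other landmark lies beyond it, about 140 mm centre to centre
- driver: small screwdriver with an orange handle lying behind the row of pads, 171 mm along its own y, 23 mm wide, 26 mm tall, loose; origin under its middle; a bystander, to be left alone
Mind the look-alikes: they are no part of the job. Leave any green or orange look-alike of the jar alone.

How it is judged:
At the end, for the whole second after the job is handed in: Reel upright on the end pad by the tape rolls, jar upright on the end pad by the multimeter, plug lying on the middle pad, centres within 15 mm of the pads' centres; black roll flat on the beige roll, centres within 13 mm; all at rest; beige roll, meter and screwdriver never moved over 20 mm (((y of beige_roll in the frame of pad_middle above 0 m and horizontal distance between reel and pad_left below 0.015 m and height (world z) of reel between 0.001 and 0.009 m and angle between each of reel, jar's own z axis and vertical below 0.1 rad and horizontal distance between jar and pad_right below 0.015 m and height (world z) of jar between 0.001 and 0.009 m) or (y of beige_roll in the frame of pad_middle below 0 m and horizontal distance between reel and pad_right below 0.015 m and height (world z) of reel between 0.001 and 0.009 m and angle between each of reel, jar's own z axis and vertical below 0.1 rad and horizontal distance between jar and pad_left below 0.015 m and height (world z) of jar between 0.001 and 0.009 m)) and horizontal distance between plug and pad_middle below 0.015 m and height (world z) of plug between -0.002 and 0.035 m and angle between plug's own x axis and vertical above 1.4 rad and horizontal distance between black_roll and beige_roll below 0.013 m and z of black_roll in the frame of beige_roll between 0.021 and 0.028 m and angle between black_roll's own z axis and vertical below 0.1 rad and linear speed of each of reel, jar, plug, black_roll, beige_roll below 0.02 m/s and angular speed of each of reel, jar, plug, black_roll, beige_roll below 0.2 rad/s); the robot touches nothing.
It fails at once if the beige roll moved from its place by more than 20 mm (distance of beige_roll from where it was at the start of the episode above 0.02 m).
It fails at once if the multimeter moved from its place by more than 20 mm (distance of meter from where it was at the start of the episode above 0.02 m).
It fails at once if the screwdriver moved from its place by more than 20 mm (distance of driver from where it was at the start of the episode above 0.02 m).
It also fails if it takes over 99 s, if anything falls off the work surface, if the arm or the gripper's body presses on something with over 40 N, if the wrist force passes 120 N, or if a joint passes its speed limit or range.

## Working session

There is one attempt and no reset: what is moved stays moved. The work goes in short steps, Python scripts to look and compute and a shell command to move; the robot and the scene stay as the last step left them, time stands still between calls to the robot, and variables do not carry over. Pictures are saved under pics/ and viewed, at most 14 in all, crops included, and the job is handed in when it is done.

```bash
mkdir -p pics
cat > h.py <<'E'
import numpy as np, cv2
from station import bot
def cam(n):
    c=bot.read_camera(n); d=c["depth"]; f=192/np.tan(np.radians(c["fovy"])/2)
    v,u=np.mgrid[:384,:512]
    P=np.stack([(u-c["cx"])*d/f,(v-c["cy"])*d/f,d],-1)@c["pose"][:3,:3].T+c["pose"][:3,3]
    P[d==0]=np.nan
    return c["pixels"],P
def save(n,img,s=1.5): cv2.imwrite("pics/"+n,cv2.resize(img[...,::-1],None,fx=s,fy=s))
E
python3 - <<'E'
from h import *
for n in("top","scene"):
    i,P=cam(n); save(n+"0.png",i); np.savez(n+"0.npz",i=i,P=P)
o=bot.get_obs(); print(o["eef_pos"],o["tool_rot"],o["t"],o["gripper_width"])
E
```

```text
[ 0.24878345 -0.62692719  0.23043076] [-7.76055469e-04  9.82206597e-01  1.87801895e-01 -2.15909567e-04] 0.1 0.9991862382860919
```

View pics/top0.png

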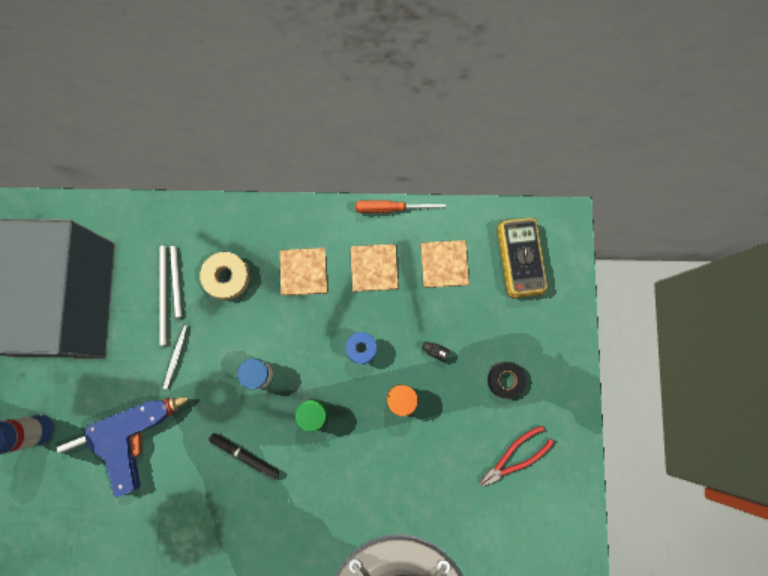

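View pics/scene0.png

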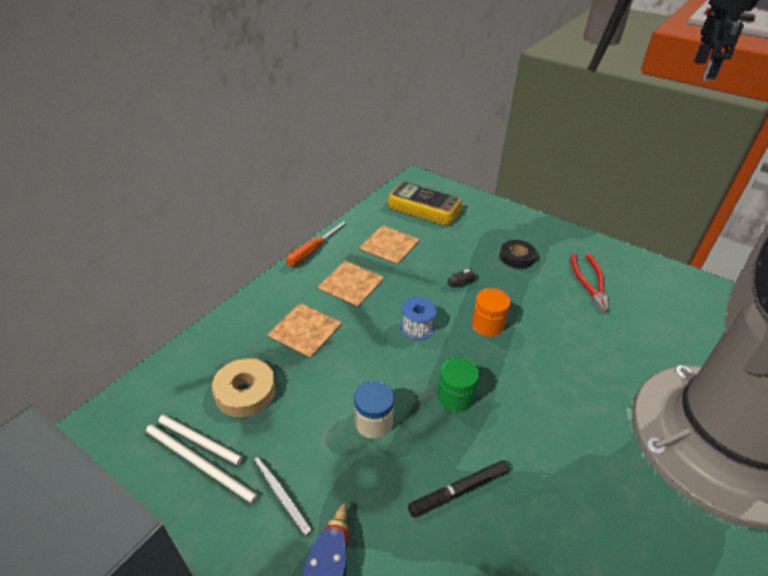

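The top picture shows the beige roll at (224,275), pads at (303,271), (374,267) and (445,263), and the meter at (522,258). The blue jar is at (255,374), the reel at (361,348), the plug at (438,351) and the black roll at (508,380). The green decoy is at (310,415) and the orange one at (402,400). So the reel goes to the left pad and the jar to the right pad.

```bash
cat > m.py <<'E'
from h import *
def seg(P,px,zlo,zhi,r=40,k=None):
    c=P[int(px[1]/1.5),int(px[0]/1.5)]
    m=(P[...,2]>zlo)&(P[...,2]<zhi)&(np.hypot(P[...,0]-c[0],P[...,1]-c[1])<r/1000)
    q=P[m]; pts=q[:,:2].astype(np.float32)
    (cx,cy),rad=cv2.minEnclosingCircle(pts)
    rr=cv2.minAreaRect(pts)
    return dict(n=len(q),circ=np.round([cx,cy,rad],4),rect=[np.round(x,4) for x in rr],z=np.round(np.percentile(q[:,2],[5,50,95]),4))
E
python3 - <<'E'
from m import *
d=np.load("top0.npz");P=d["P"]
for n,px,a,b,r in [("reel",(361,340),.030,.06,45),("jar",(255,374),.048,.075,45),("black",(503,380),.012,.03,50),("plug",(438,351),.006,.04,40),
 ("beige",(210,275),.016,.04,75),("meter",(522,258),.01,.06,90),("driver",(390,206),.006,.04,110),("green",(310,415),.04,.09,45),("orange",(402,400),.04,.09,45),
 ("pl",(303,271),.002,.01,60),("pm",(374,267),.002,.01,60),("pr",(445,263),.002,.01,60)]:
    print(n,seg(P,px,a,b,r), P[int(px[1]/1.5),int(px[0]/1.5)].round(3))
# pads by colour
i=d["i"];hsv=cv2.cvtColor(i,cv2.COLOR_RGB2HSV)
for px in((303,271),(374,267),(445,263)):
    u,v=int(px[0]/1.5),int(px[1]/1.5)
    m=np.zeros((384,512),bool);m[v-22:v+22,u-22:u+22]=True
    m&=(hsv[...,0]<28)&(hsv[...,1]>60)&(hsv[...,2]>90)
    q=P[m];q=q[~np.isnan(q[:,0])];print(m.sum(),cv2.minAreaRect(q[:,:2].astype(np.float32)),q.mean(0))
E
```

```text
reel {'n': 304, 'circ': array([0.4393, 0.0689, 0.0269]), 'rect': [array([0.4398, 0.0696]), array([0.0519, 0.0517]), np.float64(0.8354)], 'z': array([0.0392, 0.042 , 0.0449])} [0.453 0.07  0.041]
jar {'n': 332, 'circ': array([0.3921, 0.2504, 0.0258]), 'rect': [array([0.3922, 0.2504]), array([0.0476, 0.0505]), np.float64(0.5744)], 'z': array([0.0551, 0.0584, 0.0612])} [0.391 0.245 0.059]
black {'n': 384, 'circ': array([ 0.3896, -0.1886,  0.0345]), 'rect': [array([ 0.3867, -0.1889]), array([0.0627, 0.064 ]), np.float64(0.2649)], 'z': array([0.0149, 0.0179, 0.0209])} [ 0.387 -0.185  0.003]
plug {'n': 145, 'circ': array([ 0.4373, -0.0627,  0.0241]), 'rect': [array([ 0.4371, -0.0623]), array([0.0468, 0.0234]), np.float64(64.7924)], 'z': array([0.0142, 0.0212, 0.0266])} [ 0.434 -0.067  0.027]
beige {'n': 699, 'circ': array([0.5592, 0.3404, 0.0686]), 'rect': [array([0.5658, 0.3417]), array([0.1338, 0.0826]), np.float64(89.8234)], 'z': array([0.02  , 0.0234, 0.0264])} [0.565 0.339 0.026]
meter {'n': 1358, 'circ': array([ 0.6074, -0.22  ,  0.074 ]), 'rect': [array([ 0.6073, -0.2203]), array([0
[... 1026 characters left out ...]
, 'z': array([0.0022, 0.0041, 0.007 ])} [0.588 0.048 0.003]
pr {'n': 891, 'circ': array([ 0.5982, -0.0801,  0.0594]), 'rect': [array([ 0.5972, -0.0813]), array([0.1143, 0.1127]), np.float64(57.4083)], 'z': array([0.0022, 0.0041, 0.0072])} [ 0.598 -0.081  0.003]
926 ((0.5784182548522949, 0.1780748814344406), (0.08486118912696838, 0.083720363676548), 4.55368185043335) [0.57743283 0.17758835 0.00416667]
916 ((0.5879296064376831, 0.04826420173048973), (0.08443895727396011, 0.08492336422204971), 4.9803266525268555) [0.58716034 0.04831019 0.00403375]
910 ((0.5969337224960327, -0.08131714165210724), (0.08459512144327164, 0.08357688784599304), 4.071285247802734) [ 0.59612824 -0.08112349  0.00406732]
```

```bash
cat > go.py <<'E'
import sys,numpy as np
from scipy.spatial.transform import Rotation as R
from station import bot
o=bot.get_obs();p=o["eef_pos"];r=R.from_quat(o["tool_rot"],scalar_first=True)
x=r.as_matrix()[:,0];yaw=np.arctan2(x[1],x[0])
print("t",round(o["t"],2),"pos",p.round(4),"yaw",yaw.round(3),"tilt z",r.as_matrix()[:,2].round(3),"q",o["q"].round(2),"w",round(o["gripper_width"],3),"g",round(o["grasp_force"],1))
for a in sys.argv[1:]:
    v=[float(s) for s in a.split(",")]
    d=r.inv().apply(np.array(v[:3])-p)*100
    print(a,"->",d.round(2),"spin",[round((yaw-v[3]+np.pi/2)%np.pi-np.pi/2,3) if len(v)>3 else 0])
E
python3 - <<'E'
from h import *
d=np.load("top0.npz");P=d["P"]
m=(P[...,2]>.016)&(P[...,2]<.04)&(np.hypot(P[...,0]-.567,P[...,1]-.320)<.052)
print(cv2.minEnclosingCircle(P[m][:,:2].astype(np.float32)),P[m][:,:2].min(0),P[m][:,:2].max(0),m.sum())
E
python3 go.py .387,-.189,.2,.378
```

```text
((0.5673093199729919, 0.3160417079925537), 0.04338022693991661) [0.52445984 0.27474542] [0.60703424 0.3593154 ] 696
t 0.1 pos [ 0.2488 -0.6269  0.2304] yaw 0.378 tilt z [-0.001  0.001 -1.   ] q [ 1.08  0.48  0.02  1.56 -0.01  1.11 -0.08] w 0.999 g 0.0
.387,-.189,.2,.378 -> [ 29.  -35.6   3.1] spin [np.float64(-0.0)]
```

```bash
python3 -m jog '[[29,-35.6,3,0],[29,-35.6,3,0],[29,-35.6,3,0],[29,-35.6,3,0],[29,-35.6,3,0],[29,-35.6,3,0],[29,-35.6,3,0],[29,-35.6,3,0],[29,-35.6,3,0],[29,-35.6,3,0],[29,-35.6,3,0],[29,-35.6,3,0],[29,-35.6,3,0],[29,-35.6,3,0],[29,-35.6,3,0],[29,-35.6,3,0]]' -1 40; python3 go.py .387,-.189,.04 .387,-.189,.003
```

```text
t: 1.43
eef_pos: [0.3867, -0.1911, 0.2012]
tool_rot: [0.0, 0.982, 0.186, -0.0]
contact_force: [0.1, -0.6, 0.7]
gripper_width: 0.996
grasp_force: 0.0
t 1.43 pos [ 0.3867 -0.1911  0.2012] yaw 0.375 tilt z [-0. -0. -1.] q [ 0.54  0.12 -0.24  2.13  0.04  0.9  -0.92] w 0.996 g 0.0
.387,-.189,.04 -> [ 0.11 -0.18 16.12] spin [0]
.387,-.189,.003 -> [ 0.11 -0.18 19.82] spin [0]
```

```bash
python3 -m jog '[[0,0,16,0],[0,0,16,0],[0,0,16,0],[0,0,16,0],[0,0,17.5,0],[0,0,19,0],[0,0,19.6,0],[0,0,19.6,0],[0,0,19.6,0]]'; python3 go.py .387,-.189,.003
```

```text
t: 2.18
eef_pos: [0.3873, -0.1902, 0.0055]
tool_rot: [0.0, 0.982, 0.187, -0.0]
contact_force: [-0.2, 0.2, 0.7]
gripper_width: 1.0
grasp_force: 0.0
t 2.18 pos [ 0.3873 -0.1902  0.0055] yaw 0.377 tilt z [-0. -0. -1.] q [ 0.46  0.48 -0.17  2.27  0.2   0.41 -1.07] w 1.0 g 0.0
.387,-.189,.003 -> [ 0.02 -0.12  0.25] spin [0]
```

Run:
```python
from h import *
i,P=cam("scene"); save("s1.png",i[100:260,250:450],4)
```

```text
(no output)
```

View pics/s1.png

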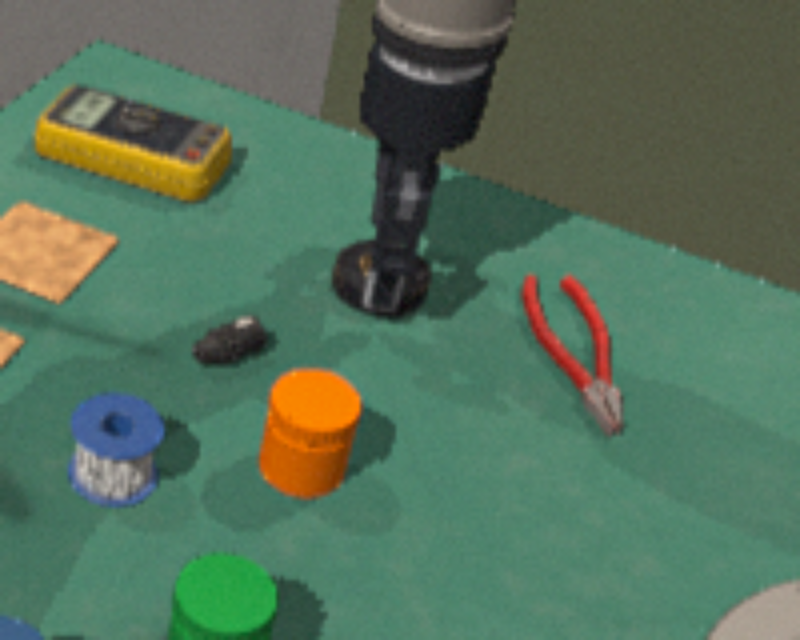

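The fingers straddle the black roll, seen at crop (380,280), with their open tips still clear of the bench. I'll lower a little and close.

```bash
python3 -m jog '[[0,0,0.4,0],[0,0,0.6,0],[0,0,0.6,0],[0,0,0.6,0]]'; python3 -m jog '[[0,0,0,0],[0,0,0,0],[0,0,0,0],[0,0,0,0],[0,0,0,0],[0,0,0,0],[0,0,0,0],[0,0,0,0]]' 1 40; python3 -m jog '[[0,0,-2,0],[0,0,-5,0],[0,0,-9,0],[0,0,-13,0],[0,0,-15,0],[0,0,-15,0]]'; python3 go.py .5665,.3165,.15,.95
python3 - <<'E'
from h import *
i,P=cam("scene"); save("s2.png",i[20:220,230:430],3)
E
```

```text
t: 2.57
eef_pos: [0.3874, -0.1896, -0.0004]
tool_rot: [0.0, 0.982, 0.188, 0.0]
contact_force: [-0.8, -0.5, -0.3]
gripper_width: 0.999
grasp_force: 0.0
t: 3.23
eef_pos: [0.3874, -0.1896, -0.0002]
tool_rot: [0.0, 0.982, 0.188, 0.0]
contact_force: [-1.6, 0.4, 8.6]
gripper_width: 0.728
grasp_force: 41.7
t: 3.73
eef_pos: [0.39, -0.1906, 0.1538]
tool_rot: [0.003, 0.982, 0.188, 0.004]
contact_force: [0.9, 0.0, -0.8]
gripper_width: 0.721
grasp_force: 45.1
t 3.73 pos [ 0.39   -0.1906  0.1538] yaw 0.377 tilt z [ 0.008 -0.004 -1.   ] q [ 0.54  0.19 -0.26  2.18  0.07  0.77 -0.95] w 0.721 g 45.1
.5665,.3165,.15,.95 -> [ 35.09 -40.64   0.34] spin [np.float64(-0.573)]
```

View pics/s2.png

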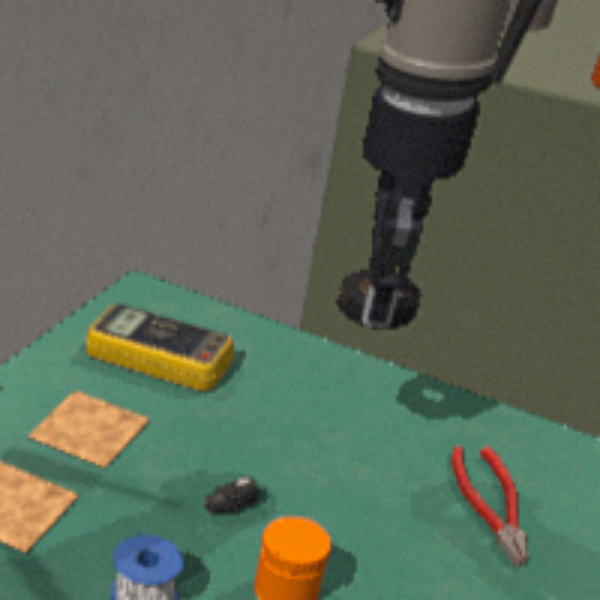

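Roll lifted level, at crop (380,300). Now to the beige roll.

```bash
python3 -m jog '[[4,-3,-1,0],[35.3,-40.4,-1,-0.57],[35.3,-40.4,-1,-0.57],[35.3,-40.4,-1,-0.57],[35.3,-40.4,-1,-0.57],[35.3,-40.4,-1,-0.57],[35.3,-40.4,-1,-0.57],[35.3,-40.4,-1,-0.57],[35.3,-40.4,-1,-0.57],[35.3,-40.4,-1,-0.57],[35.3,-40.4,-1,-0.57],[35.3,-40.4,-1,-0.57],[35.3,-40.4,-1,-0.57],[35.3,-40.4,-1,-0.57],[35.3,-40.4,-1,-0.57],[35.3,-40.4,-1,-0.57],[35.3,-40.4,-1,-0.57],[35.3,-40.4,-1,-0.57]]'; python3 go.py .5665,.3165,.026
```

```text
t: 5.28
eef_pos: [0.5663, 0.3141, 0.1586]
tool_rot: [0.001, 0.89, 0.455, -0.001]
contact_force: [-0.5, -1.1, -0.9]
gripper_width: 0.717
grasp_force: 45.0
t 5.28 pos [0.5663 0.3141 0.1586] yaw 0.946 tilt z [-0.001 -0.002 -1.   ] q [-0.25  0.55 -0.49  1.66  0.3   1.   -1.47] w 0.717 g 45.0
.5665,.3165,.026 -> [ 0.23 -0.13 13.26] spin [0]
```

Run:
```python
from h import *
i,P=cam("scene"); save("s3.png",i[100:300,90:290],3)
i,P=cam("top")
m=(P[...,2]>.016)&(P[...,2]<.04)&(np.hypot(P[...,0]-.567,P[...,1]-.320)<.052)
print(P[m][:,:2].min(0),P[m][:,:2].max(0),m.sum())
```

```text
Traceback (most recent call last):
ValueError: zero-size array to reduction operation minimum which has no identity
```

View pics/s3.png

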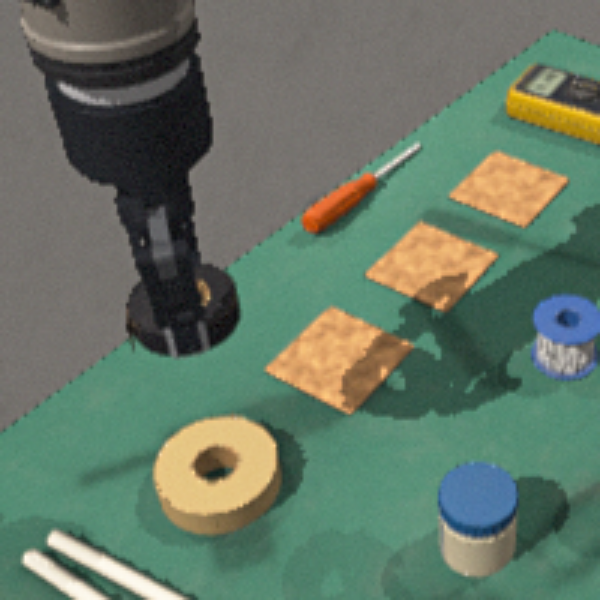

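The roll hangs level above the beige roll, the beige top being at crop (215,463). Lowering.

```bash
python3 -m jog '[[0,0,4,0],[0,0,8,0],[0,0,10.5,0],[0,0,12,0],[0,0,12.7,0],[0,0,12.7,0],[0,0,12.7,0]]'; python3 go.py .5665,.3165,.0245
```

```text
t: 5.97
eef_pos: [0.5672, 0.3167, 0.0336]
tool_rot: [-0.0, 0.89, 0.456, 0.001]
contact_force: [-0.4, 0.4, -0.4]
gripper_width: 0.717
grasp_force: 45.0
t 5.97 pos [0.5672 0.3167 0.0336] yaw 0.948 tilt z [ 0.002  0.001 -1.   ] q [-0.3   0.7  -0.43  1.73  0.39  0.79 -1.54] w 0.717 g 45.0
.5665,.3165,.0245 -> [-0.06 -0.05  0.91] spin [0]
```

```bash
python3 -m jog '[[0,0,0.3,0],[0,0,0.5,0],[0,0,0.7,0],[0,0,0.7,0],[0,0,0.7,0]]'; python3 go.py .5665,.3165,.0245
```

```text
t: 6.38
eef_pos: [0.5664, 0.3162, 0.0256]
tool_rot: [0.0, 0.89, 0.456, 0.0]
contact_force: [-0.2, -0.5, -0.2]
gripper_width: 0.722
grasp_force: 45.0
t 6.38 pos [0.5664 0.3162 0.0256] yaw 0.948 tilt z [ 0.  0. -1.] q [-0.3   0.71 -0.43  1.74  0.4   0.78 -1.55] w 0.722 g 45.0
.5665,.3165,.0245 -> [ 0.03 -0.01  0.11] spin [0]
```

```bash
python3 -m jog '[[0,0,0.1,0],[0,0,0.2,0],[0,0,0.2,0],[0,0,0.2,0]]'; python3 -m jog '[[0,0,0,0],[0,0,0,0],[0,0,0,0],[0,0,0,0],[0,0,0,0],[0,0,0,0]]' -1; python3 -m jog '[[0,0,-3,0],[0,0,-7,0],[0,0,-11,0],[0,0,-15,0],[0,0,-15,0],[0,0,-15,0]]';  python3 go.py .4396,.0695,.17,.6
```

```text
t: 6.72
eef_pos: [0.5663, 0.3162, 0.0233]
tool_rot: [-0.0, 0.89, 0.456, -0.0]
contact_force: [0.2, -0.9, -0.3]
gripper_width: 0.723
grasp_force: 45.1
t: 7.22
eef_pos: [0.5663, 0.3162, 0.0233]
tool_rot: [-0.0, 0.89, 0.456, 0.0]
contact_force: [0.4, -0.5, -0.5]
gripper_width: 0.996
grasp_force: 0.0
t: 7.72
eef_pos: [0.5678, 0.3173, 0.1765]
tool_rot: [-0.0, 0.89, 0.456, 0.003]
contact_force: [-0.3, -0.1, -1.1]
gripper_width: 1.002
grasp_force: 0.0
t 7.72 pos [0.5678 0.3173 0.1765] yaw 0.948 tilt z [ 0.005  0.003 -1.   ] q [-0.25  0.54 -0.5   1.65  0.29  1.03 -1.46] w 1.002 g 0.0
.4396,.0695,.17,.6 -> [-27.61   4.05   0.51] spin [np.float64(0.348)]
```

```bash
python3 -m jog '[[-27.4,4.1,0.3,0.35],[-27.4,4.1,0.3,0.35],[-27.4,4.1,0.3,0.35],[-27.4,4.1,0.3,0.35],[-27.4,4.1,0.3,0.35],[-27.4,4.1,0.3,0.35],[-27.4,4.1,0.3,0.35],[-27.4,4.1,0.3,0.35],[-27.4,4.1,0.3,0.35],[-27.4,4.1,0.3,0.35]]'
python3 - <<'E'
from m import *
i,P=cam("top"); save("t4.png",i)
m=(P[...,2]>.034)&(P[...,2]<.055)&(np.hypot(P[...,0]-.567,P[...,1]-.320)<.052)
if m.any(): print("black",P[m].min(0),P[m].max(0),m.sum())
m=(P[...,2]>.016)&(P[...,2]<.034)&(np.hypot(P[...,0]-.567,P[...,1]-.320)<.052)
print("beige",P[m].min(0),P[m].max(0),m.sum())
E
python3 go.py .4396,.0695,.003,.6
```

```text
t: 8.55
eef_pos: [0.4397, 0.0701, 0.1698]
tool_rot: [-0.0, 0.956, 0.294, -0.0]
contact_force: [-0.5, 0.0, -0.0]
gripper_width: 0.998
grasp_force: 0.0
black [0.53502148 0.28202446 0.03404085] [0.59767493 0.35052255 0.04725347] 392
beige [0.52477653 0.27584164 0.01603115] [0.60726537 0.35902525 0.03388619] 323
t 8.6 pos [0.44   0.0708 0.1699] yaw 0.599 tilt z [-0.     0.001 -1.   ] q [ 0.09  0.21 -0.43  2.12  0.12  0.83 -1.39] w 1.002 g 0.0
.4396,.0695,.003,.6 -> [-0.11  0.1  16.69] spin [np.float64(-0.001)]
```

View pics/t4.png

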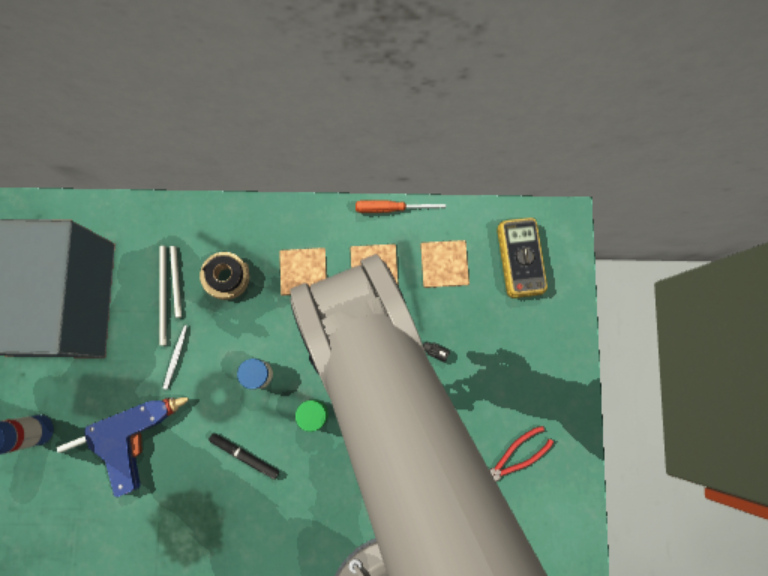

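The black roll sits centrally on the beige one at (224,273): measured centres (.566,.316) and (.566,.317). Now the reel.

```bash
python3 -m jog '[[0,0,4,0],[0,0,8,0],[0,0,12,0],[0,0,14.5,0],[0,0,16,0],[0,0,16.8,0],[0,0,16.8,0],[0,0,16.8,0]]'; python3 -m jog '[[0,0,0,0],[0,0,0,0],[0,0,0,0],[0,0,0,0],[0,0,0,0],[0,0,0,0],[0,0,0,0],[0,0,0,0],[0,0,0,0]]' 1 60;python3 go.py; python3 -m jog '[[0,0,-1,0],[0,0,-3,0],[0,0,-6,0],[0,0,-9,0],[0,0,-12,0],[0,0,-12,0]]'; python3 go.py .579,.178,.13,.6
python3 - <<'E'
from h import *
i,P=cam("scene"); save("s5.png",i[50:250,170:370],3)
E
```

```text
t: 9.27
eef_pos: [0.4402, 0.0707, 0.0024]
tool_rot: [-0.0, 0.955, 0.295, 0.0]
contact_force: [-1.3, -0.0, 0.5]
gripper_width: 0.999
grasp_force: 0.0
t: 10.02
eef_pos: [0.4406, 0.0701, 0.0037]
tool_rot: [0.0, 0.956, 0.294, 0.001]
contact_force: [-1.9, 0.4, 10.9]
gripper_width: 0.575
grasp_force: 59.8
t 10.02 pos [0.4406 0.0701 0.0037] yaw 0.598 tilt z [ 0.002  0.    -1.   ] q [-0.04  0.51 -0.31  2.23  0.35  0.45 -1.6 ] w 0.575 g 59.8
t: 10.52
eef_pos: [0.4428, 0.0704, 0.1278]
tool_rot: [0.001, 0.956, 0.294, 0.005]
contact_force: [1.1, -0.9, -2.1]
gripper_width: 0.567
grasp_force: 62.6
t 10.52 pos [0.4428 0.0704 0.1278] yaw 0.597 tilt z [ 0.009  0.001 -1.   ] q [ 0.08  0.28 -0.43  2.16  0.18  0.73 -1.44] w 0.567 g 62.6
.579,.178,.13,.6 -> [17.31 -1.24 -0.09] spin [np.float64(-0.003)]
```

View pics/s5.png

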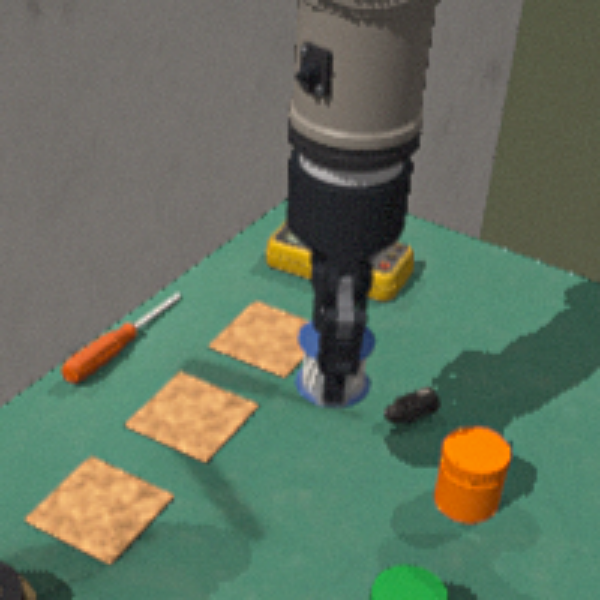

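The reel hangs upright in the fingers at crop (335,370). On to the left pad.

```bash
python3 -m jog '[[3,0,0,0],[17.6,-1.1,0,0],[17.6,-1.1,0,0],[17.6,-1.1,0,0],[17.6,-1.1,0,0],[17.6,-1.1,0,0],[17.6,-1.1,0,0],[17.6,-1.1,0,0]]'; python3 go.py .579,.1785,.016; python3 -m jog '[[17.6,-1.1,0,0]]' >/dev/null; true
```

```text
t: 11.23
eef_pos: [0.5774, 0.1767, 0.1207]
tool_rot: [0.0, 0.956, 0.294, -0.002]
contact_force: [-0.4, 0.5, -2.6]
gripper_width: 0.571
grasp_force: 62.6
t 11.23 pos [0.5774 0.1767 0.1207] yaw 0.598 tilt z [-0.003 -0.002 -1.   ] q [-0.1   0.52 -0.4   1.8   0.25  0.88 -1.59] w 0.571 g 62.6
.579,.1785,.016 -> [ 0.28 -0.05 10.47] spin [0]
```

The trailing jog in that command was a mistake: it shifted the arm about one row further along. I'll check the pose and correct it.

```bash
python3 -m jog '[[0,0,0,0],[0,0,0,0]]'; python3 go.py .579,.1785,.121
```

```text
t: 11.48
eef_pos: [0.6116, 0.2035, 0.1216]
tool_rot: [-0.0, 0.956, 0.295, -0.0]
contact_force: [-0.3, -0.1, -2.8]
gripper_width: 0.572
grasp_force: 62.6
t 11.48 pos [0.6116 0.2035 0.1216] yaw 0.598 tilt z [-0.001 -0.    -1.   ] q [-0.13  0.57 -0.39  1.7   0.26  0.92 -1.6 ] w 0.572 g 62.6
.579,.1785,.121 -> [-4.1   0.23  0.06] spin [0]
```

```bash
python3 -m jog '[[-2,0.1,0,0],[-4.1,0.2,0,0],[-4.1,0.2,3,0],[-4.1,0.2,6,0],[-4.1,0.2,9,0],[-4.1,0.2,10.2,0],[-4.1,0.2,10.2,0],[-4.1,0.2,10.2,0]]'; python3 go.py .579,.1785,.0075
```

```text
t: 12.15
eef_pos: [0.5787, 0.178, 0.0206]
tool_rot: [0.0, 0.956, 0.294, -0.001]
contact_force: [-0.7, 0.1, -2.3]
gripper_width: 0.571
grasp_force: 62.8
t 12.15 pos [0.5787 0.178  0.0206] yaw 0.597 tilt z [-0.001 -0.001 -1.   ] q [-0.14  0.65 -0.35  1.85  0.33  0.7  -1.65] w 0.571 g 62.8
.579,.1785,.0075 -> [ 0.05 -0.02  1.31] spin [0]
```

```bash
python3 -m jog '[[0,0,0.4,0],[0,0,0.8,0],[0,0,1.0,0],[0,0,1.1,0],[0,0,1.1,0],[0,0,1.1,0]]'; python3 go.py .579,.1785,.0075
```

```text
t: 12.65
eef_pos: [0.5793, 0.1788, 0.0095]
tool_rot: [0.0, 0.956, 0.294, 0.0]
contact_force: [0.6, -0.5, -3.6]
gripper_width: 0.573
grasp_force: 62.8
t 12.65 pos [0.5793 0.1788 0.0095] yaw 0.598 tilt z [ 0.  0. -1.] q [-0.15  0.67 -0.34  1.85  0.34  0.68 -1.66] w 0.573 g 62.8
.579,.1785,.0075 -> [-0.04  0.01  0.2 ] spin [0]
```

```bash
python3 -m jog '[[0,0,0.1,0],[0,0,0.2,0],[0,0,0.2,0]]'; python3 -m jog '[[0,0,0,0],[0,0,0,0],[0,0,0,0],[0,0,0,0],[0,0,0,0],[0,0,0,0]]' -1; python3 -m jog '[[0,0,-1,0],[0,0,-4,0],[0,0,-8,0],[0,0,-12,0],[0,0,-15,0],[0,0,-15,0]]';  python3 -m jog '[[-25.3,11.9,0,-0.53],[-25.3,11.9,0,-0.53],[-25.3,11.9,0,-0.53],[-25.3,11.9,0,-0.53],[-25.3,11.9,0,-0.53],[-25.3,11.9,0,-0.53],[-25.3,11.9,0,-0.53],[-25.3,11.9,0,-0.53],[-25.3,11.9,0,-0.53],[-25.3,11.9,0,-0.53]]';python3 go.py .437,-.0623,.006,1.131
python3 - <<'E'
from m import *
i,P=cam("top"); print("reel",seg(P,(305,272),.03,.06,45))
i,P=cam("scene"); save("s6.png",i[80:280,150:350],3)
E
```

```text
t: 12.9
eef_pos: [0.5792, 0.1787, 0.0079]
tool_rot: [0.0, 0.956, 0.294, -0.0]
contact_force: [-1.8, -1.2, 3.9]
gripper_width: 0.571
grasp_force: 63.0
t: 13.4
eef_pos: [0.5792, 0.1787, 0.0073]
tool_rot: [0.0, 0.956, 0.294, 0.0]
contact_force: [0.3, 0.4, 0.4]
gripper_width: 0.997
grasp_force: 0.0
t: 13.9
eef_pos: [0.583, 0.1807, 0.1653]
tool_rot: [-0.0, 0.956, 0.294, 0.006]
contact_force: [-0.1, 0.1, -0.0]
gripper_width: 0.999
grasp_force: 0.0
t: 14.73
eef_pos: [0.4378, -0.0615, 0.1579]
tool_rot: [0.0, 0.845, 0.535, 0.001]
contact_force: [-0.2, -0.1, -0.3]
gripper_width: 1.003
grasp_force: 0.0
t 14.73 pos [ 0.4378 -0.0615  0.1579] yaw 1.128 tilt z [ 0.002  0.    -1.   ] q [ 0.46  0.23 -0.52  2.14  0.16  0.81 -0.6 ] w 1.003 g 0.0
.437,-.0623,.006,1.131 -> [-0.12 -0.05 15.19] spin [np.float64(-0.003)]
reel {'n': 296, 'circ': array([0.5785, 0.1766, 0.0272]), 'rect': [array([0.5786, 0.1761]), array([0.0519, 0.0504]), np.float64(0.2728)], 'z': array([0.0428, 0.0462, 0.0487])}
```

View pics/s6.png

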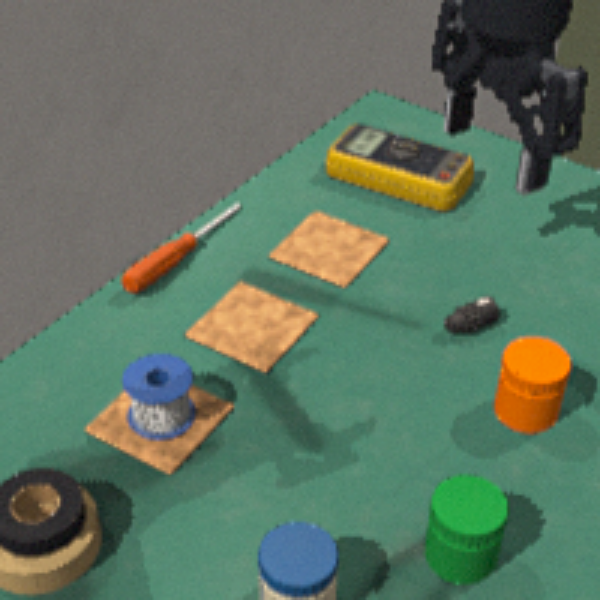

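The reel stands centred on the left pad at crop (160,395). The plug is at crop (472,315) and the gripper is above it. I'll grasp the plug.

```bash
python3 -m jog '[[-0.1,0,4,0],[-0.1,0,8,0],[-0.1,0,12,0],[-0.1,0,14,0],[-0.1,0,15.1,0],[-0.1,0,15.1,0],[-0.1,0,15.1,0]]'; python3 -m jog '[[0,0,0,0],[0,0,0,0],[0,0,0,0],[0,0,0,0],[0,0,0,0],[0,0,0,0],[0,0,0,0],[0,0,0,0],[0,0,0,0],[0,0,0,0],[0,0,0,0],[0,0,0,0]]' 1 40;python3 go.py; python3 -m jog '[[0,0,-1,0],[0,0,-3,0],[0,0,-6,0],[0,0,-9,0],[0,0,-12,0],[0,0,-12,0]]'; python3 go.py .587,.0483,.13,1.131
python3 - <<'E'
from h import *
i,P=cam("scene"); save("s7.png",i[50:250,200:400],3)
E
```

```text
t: 15.42
eef_pos: [0.437, -0.0615, 0.006]
tool_rot: [-0.001, 0.845, 0.535, -0.0]
contact_force: [0.9, 0.6, 1.5]
gripper_width: 1.0
grasp_force: 0.0
t: 16.42
eef_pos: [0.4369, -0.0632, 0.0069]
tool_rot: [0.0, 0.845, 0.534, 0.0]
contact_force: [-1.8, 0.4, 6.3]
gripper_width: 0.202
grasp_force: 39.4
t 16.42 pos [ 0.4369 -0.0632  0.0069] yaw 1.128 tilt z [ 0.001 -0.    -1.   ] q [ 0.32  0.5  -0.38  2.23  0.41  0.47 -0.83] w 0.202 g 39.4
t: 16.92
eef_pos: [0.4398, -0.063, 0.1317]
tool_rot: [0.003, 0.845, 0.534, 0.003]
contact_force: [0.5, -0.4, -0.7]
gripper_width: 0.204
grasp_force: 39.3
t 16.92 pos [ 0.4398 -0.063   0.1317] yaw 1.128 tilt z [ 0.009 -0.001 -1.   ] q [ 0.46  0.28 -0.52  2.16  0.21  0.74 -0.64] w 0.204 g 39.3
.587,.0483,.13,1.131 -> [16.36  8.52  0.28] spin [np.float64(-0.003)]
```

View pics/s7.png

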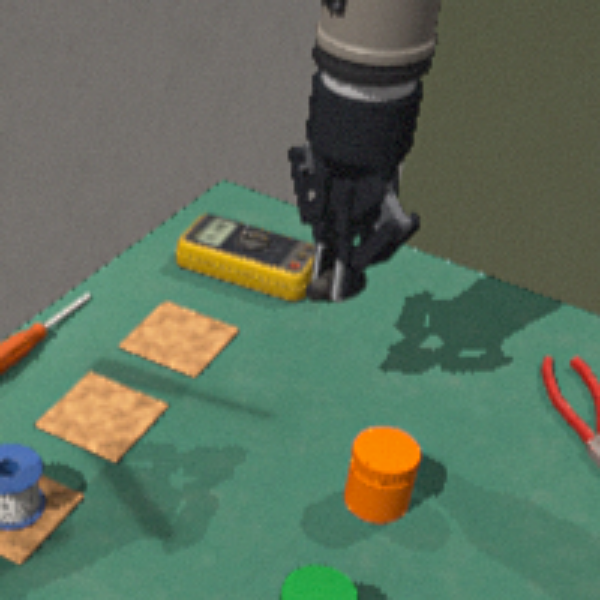

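The plug is held level, at crop (335,285). Now to the middle pad.

```bash
python3 -m jog '[[4,2,0,0],[16.5,8.8,0,0],[16.5,8.8,0,0],[16.5,8.8,0,0],[16.5,8.8,0,0],[16.5,8.8,0,0],[16.5,8.8,0,0],[16.5,8.8,3,0],[16.5,8.8,6,0],[16.5,8.8,9,0],[16.5,8.8,10.5,0],[16.5,8.8,10.5,0],[16.5,8.8,10.5,0]]'; python3 go.py .5875,.0483,.0115
```

```text
t: 18.05
eef_pos: [0.5851, 0.0471, 0.0205]
tool_rot: [-0.0, 0.845, 0.534, -0.002]
contact_force: [0.4, 1.1, -0.7]
gripper_width: 0.205
grasp_force: 39.3
t 18.05 pos [0.5851 0.0471 0.0205] yaw 1.127 tilt z [-0.003 -0.001 -1.   ] q [ 0.14  0.65 -0.43  1.89  0.4   0.69 -0.97] w 0.205 g 39.3
.5875,.0483,.0115 -> [0.21 0.17 0.9 ] spin [0]
```

```bash
python3 -m jog '[[0.1,0.1,0.4,0],[0.1,0.1,0.8,0],[0.1,0.1,0.9,0],[0.1,0.1,0.9,0],[0.1,0.1,0.9,0]]'; python3 go.py .5875,.0483,.0108;python3 -m jog '[[0,0,0,0],[0,0,0,0],[0,0,0,0],[0,0,0,0],[0,0,0,0],[0,0,0,0]]' -1; python3 -m jog '[[0,0,-1,0],[0,0,-4,0],[0,0,-8,0],[0,0,-12,0],[0,0,-16,0],[0,0,-16,0],[0,0,-16,0]]'; python3 go.py .392,.2504,.17,0.8
```

```text
t: 18.47
eef_pos: [0.5884, 0.0489, 0.0128]
tool_rot: [0.0, 0.845, 0.534, 0.0]
contact_force: [0.4, 0.2, -0.1]
gripper_width: 0.206
grasp_force: 39.3
t 18.47 pos [0.5884 0.0489 0.0128] yaw 1.128 tilt z [ 0.001 -0.    -1.   ] q [ 0.13  0.66 -0.42  1.89  0.41  0.68 -0.98] w 0.206 g 39.3
.5875,.0483,.0108 -> [-0.09 -0.06  0.2 ] spin [0]
t: 18.97
eef_pos: [0.5882, 0.0489, 0.0123]
tool_rot: [0.0, 0.845, 0.534, 0.0]
contact_force: [-0.2, -0.6, 0.0]
gripper_width: 0.997
grasp_force: 0.0
t: 19.55
eef_pos: [0.59, 0.0493, 0.1759]
tool_rot: [0.002, 0.845, 0.534, 0.003]
contact_force: [-0.4, -0.5, -0.2]
gripper_width: 0.996
grasp_force: 0.0
t 19.55 pos [0.59   0.0493 0.1759] yaw 1.128 tilt z [ 0.006  0.    -1.   ] q [ 0.21  0.45 -0.52  1.79  0.27  0.97 -0.86] w 0.996 g 0.0
.392,.2504,.17,0.8 -> [  9.68 -26.51   0.47] spin [np.float64(0.328)]
```

```bash
python3 -m jog '[[9.8,-26.4,0,0],[9.8,-26.4,0,0],[9.8,-26.4,0,0],[9.8,-26.4,0,0],[9.8,-26.4,0,0],[9.8,-26.4,0,0],[9.8,-26.4,0,0],[9.8,-26.4,0,0],[9.8,-26.4,0,0],[9.8,-26.4,0,0]]'
python3 - <<'E'
from m import *
i,P=cam("top"); save("t8.png",i); print("plug",seg(P,(374,267),.010,.04,40))
E
python3 go.py .392,.2504,.012
```

```text
t: 20.38
eef_pos: [0.3916, 0.2497, 0.1716]
tool_rot: [0.0, 0.845, 0.534, -0.001]
contact_force: [-1.0, 0.1, 1.2]
gripper_width: 1.002
grasp_force: 0.0
plug {'n': 138, 'circ': array([0.5897, 0.0481, 0.0244]), 'rect': [array([0.5898, 0.049 ]), array([0.0468, 0.0227]), np.float64(65.3583)], 'z': array([0.0175, 0.0253, 0.0305])}
t 20.43 pos [0.3921 0.2493 0.1717] yaw 1.126 tilt z [-0.001 -0.001 -1.   ] q [-0.12  0.27 -0.66  2.07  0.22  0.87 -1.35] w 0.999 g 0.0
.392,.2504,.012 -> [ 0.11 -0.05 15.97] spin [0]
```

View pics/t8.png

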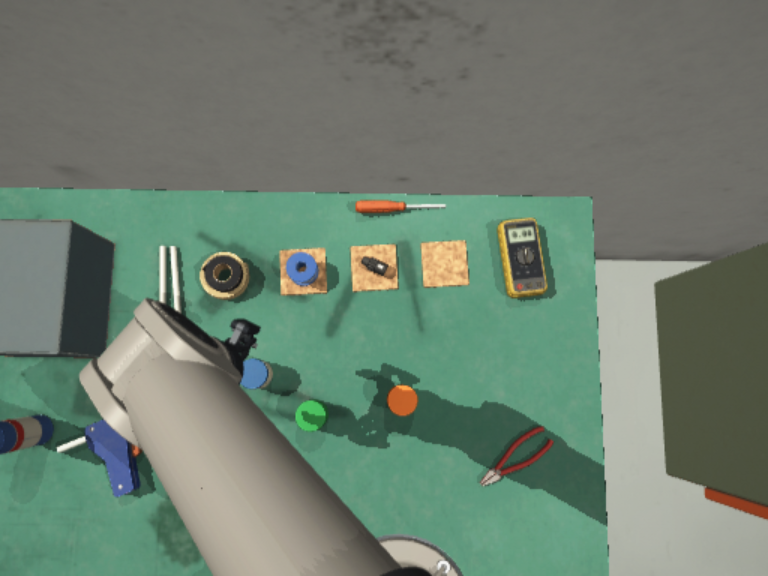

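The plug at (376,266) lies on the middle pad, within about 3 mm of centre. Now the jar.

```bash
python3 -m jog '[[0,0,4,0],[0,0,8,0],[0,0,12,0],[0,0,14.5,0],[0,0,15.7,0],[0,0,15.7,0],[0,0,15.7,0]]'; python3 -m jog '[[0,0,0,0],[0,0,0,0],[0,0,0,0],[0,0,0,0],[0,0,0,0],[0,0,0,0],[0,0,0,0],[0,0,0,0],[0,0,0,0]]' 1 40;python3 go.py; python3 -m jog '[[0,0,-1,0],[0,0,-4,0],[0,0,-8,0],[0,0,-12,0],[0,0,-16,0],[0,0,-16,0]]'; python3 go.py .597,-.0813,.17,0.7
python3 - <<'E'
from h import *
i,P=cam("scene"); save("s9.png",i[80:300,130:350],2.7)
E
```

```text
t: 21.02
eef_pos: [0.3922, 0.2502, 0.0154]
tool_rot: [0.0, 0.845, 0.534, -0.0]
contact_force: [-0.4, 0.2, 0.9]
gripper_width: 1.0
grasp_force: 0.0
t: 21.77
eef_pos: [0.3927, 0.2512, 0.0169]
tool_rot: [0.0, 0.845, 0.534, 0.001]
contact_force: [-0.7, -1.1, 8.0]
gripper_width: 0.585
grasp_force: 39.8
t 21.77 pos [0.3927 0.2512 0.0169] yaw 1.128 tilt z [ 0.003  0.001 -1.   ] q [-0.28  0.53 -0.51  2.17  0.49  0.55 -1.6 ] w 0.585 g 39.8
t: 22.27
eef_pos: [0.3948, 0.2537, 0.1832]
tool_rot: [0.0, 0.845, 0.535, 0.006]
contact_force: [1.5, 0.3, -0.9]
gripper_width: 0.583
grasp_force: 41.8
t 22.27 pos [0.3948 0.2537 0.1832] yaw 1.128 tilt z [ 0.011  0.006 -1.   ] q [-0.1   0.26 -0.69  2.05  0.22  0.88 -1.35] w 0.583 g 41.8
.597,-.0813,.17,0.7 -> [-21.62  32.62   1.34] spin [np.float64(0.428)]
```

View pics/s9.png

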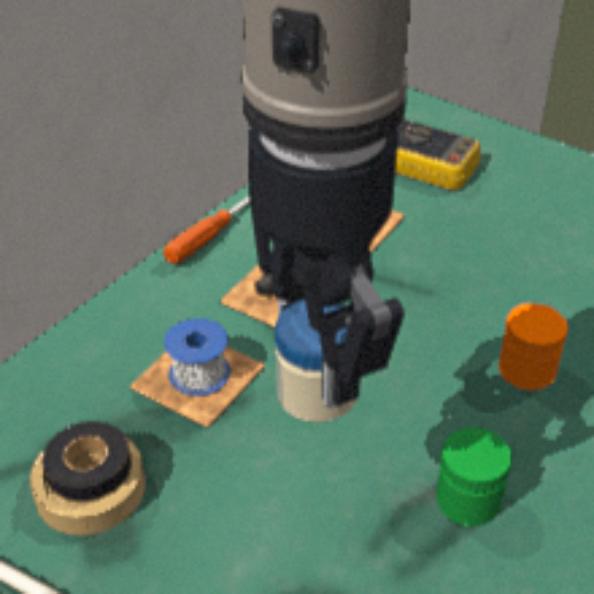

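The jar hangs upright at crop (315,360). Now to the right pad.

```bash
python3 -m jog '[[-2,3,0,0],[-21.2,32.8,0,0],[-21.2,32.8,0,0],[-21.2,32.8,0,0],[-21.2,32.8,0,0],[-21.2,32.8,0,0],[-21.2,32.8,0,0],[-21.2,32.8,0,0],[-21.2,32.8,0,0],[-21.2,32.8,0,0],[-21.2,32.8,0,0],[-21.2,32.8,0,0],[-21.2,32.8,0,0],[-21.2,32.8,0,0]]'; python3 go.py .5975,-.081,.03
```

```text
t: 23.48
eef_pos: [0.5962, -0.0797, 0.1751]
tool_rot: [-0.001, 0.845, 0.536, -0.0]
contact_force: [-0.8, -1.0, -1.1]
gripper_width: 0.587
grasp_force: 41.9
t 23.48 pos [ 0.5962 -0.0797  0.1751] yaw 1.13 tilt z [-0.001  0.001 -1.   ] q [ 0.4   0.46 -0.49  1.77  0.25  0.98 -0.63] w 0.587 g 41.9
.5975,-.081,.03 -> [-0.06  0.19 14.51] spin [0]
```

```bash
python3 -m jog '[[0,0,4,0],[0,0,8,0],[0,0,12,0],[0,0,14.5,0],[0,0,15,0],[0,0,15,0],[0,0,15,0]]'; python3 go.py .5975,-.081,.0205
```

```text
t: 24.07
eef_pos: [0.5981, -0.0806, 0.0268]
tool_rot: [0.0, 0.845, 0.535, 0.001]
contact_force: [-0.2, 0.2, -0.6]
gripper_width: 0.582
grasp_force: 41.9
t 24.07 pos [ 0.5981 -0.0806  0.0268] yaw 1.129 tilt z [ 0.002  0.    -1.   ] q [ 0.34  0.65 -0.41  1.85  0.38  0.71 -0.73] w 0.582 g 41.9
.5975,-.081,.0205 -> [-0.06 -0.04  0.63] spin [0]
```

```bash
python3 -m jog '[[0,0,0.2,0],[0,0,0.4,0],[0,0,0.5,0],[0,0,0.5,0],[0,0,0.5,0]]'; python3 -m jog '[[0,0,0,0],[0,0,0,0],[0,0,0,0],[0,0,0,0],[0,0,0,0],[0,0,0,0]]' -1; python3 -m jog '[[0,0,-1,0],[0,0,-4,0],[0,0,-8,0],[0,0,-12,0],[0,0,-16,0],[0,0,-16,0],[0,0,-16,0]]'; python3 -m jog '[[-18,0,0,0],[-18,0,0,0],[-18,0,0,0],[-18,0,0,0],[-18,0,0,0],[-18,0,0,0],[-18,0,0,0],[-18,0,0,0]]'
python3 - <<'E'
from m import *
i,P=cam("top"); save("t10.png",i)
for n,px,a,b,r in [("reel",(303,264),.03,.06,45),("jar",(445,263),.05,.075,45),("plug",(374,267),.010,.04,40),("black",(214,273),.034,.055,75),("meter",(522,258),.01,.06,90)]: print(n,seg(P,px,a,b,r))
E
```

```text
t: 24.48
eef_pos: [0.5977, -0.0817, 0.0211]
tool_rot: [0.0, 0.845, 0.534, 0.001]
contact_force: [-0.2, -0.8, 2.2]
gripper_width: 0.582
grasp_force: 41.9
t: 24.98
eef_pos: [0.5971, -0.0815, 0.0202]
tool_rot: [-0.0, 0.845, 0.534, -0.0]
contact_force: [0.1, -0.8, 0.5]
gripper_width: 0.996
grasp_force: 0.0
t: 25.57
eef_pos: [0.599, -0.0815, 0.184]
tool_rot: [0.002, 0.845, 0.534, 0.002]
contact_force: [0.4, 0.7, -0.7]
gripper_width: 1.0
grasp_force: 0.0
t: 26.23
eef_pos: [0.5202, -0.2425, 0.1798]
tool_rot: [-0.001, 0.845, 0.535, 0.0]
contact_force: [0.4, 0.3, -0.3]
gripper_width: 1.001
grasp_force: 0.0
reel {'n': 297, 'circ': array([0.5782, 0.1766, 0.0273]), 'rect': [array([0.5785, 0.1758]), array([0.0533, 0.0504]), np.float64(1.7137)], 'z': array([0.0422, 0.0459, 0.049 ])}
jar {'n': 309, 'circ': array([ 0.5976, -0.082 ,  0.0258]), 'rect': [array([ 0.5979, -0.0817]), array([0.0499, 0.05  ]), np.float64(75.254)], 'z': array([0.0585, 0.062 , 0.0651])}
plug {'n': 137, 'circ': array([0.5891, 0.0482, 0.0245]), 'rect': [array([0.5898, 0.0487]), array([0.0471, 0.023 ]), np.float64(63.1016)], 'z': array([0.0175, 0.0257, 0.0304])}
black {'n': 392, 'circ': array([0.5663, 0.3167, 0.0354]), 'rect': [array([0.5667, 0.3133]), array([0.0642, 0.0628]), np.float64(31.9993)], 'z': array([0.0377, 0.0414, 0.0443])}
meter {'n': 1358, 'circ': array([ 0.6075, -0.22  ,  0.074 ]), 'rect': [array([ 0.6073, -0.2204]), array([0.1406, 0.0704]), np.float64(7.6372)], 'z': array([0.0195, 0.0319, 0.0372])}
```

View pics/t10.png

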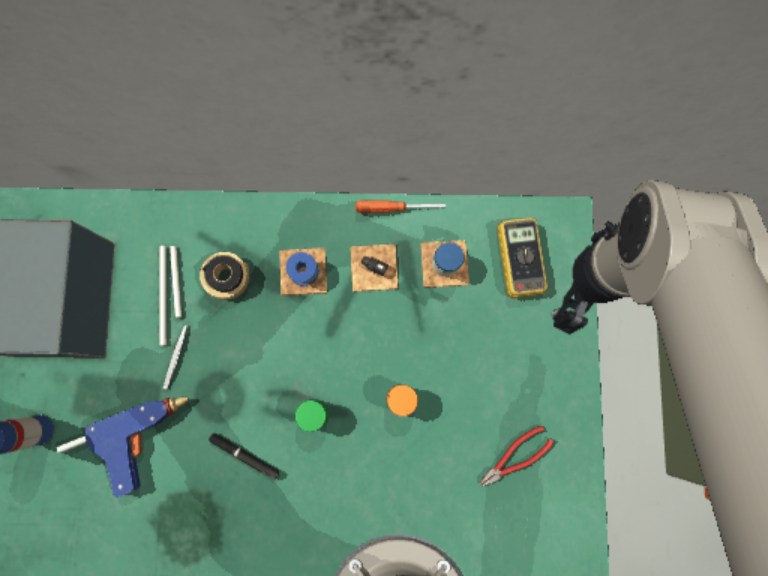

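The stack is at (224,273), the reel at (302,269), the plug at (376,266) and the jar at (449,256). Each is within about 3 mm of its target. The meter and screwdriver haven't moved, and the arm is clear.

```bash
python3 -c "
from station import bot
print(bot.hand_in())"
```

```text
the job is handed in; nothing more can be done
None
```

The job is handed in: black roll on the beige roll, reel on the left pad, plug on the middle pad and jar on the right pad, each within about 3 mm of centre by my last measurement at about 26 s; the judge's result was not shown.

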